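# Show the worn capacitor and its spare for the repair record

### The arm

A 6-joint arm with a two-finger parallel gripper is mounted at the origin on the work surface. World frame = base frame: x ahead of the robot, y to its left, z up, the work surface at z = 0. Lengths are in mm, angles in rad, forces in N, time in s.
With the tool pointing down it reaches from about 275 to 750 mm from the base axis. Payload 10.2 kg.
Tool frame: the origin (TCP) lies between the finger pads; the fingertips stand 17 mm ahead of it and the grasp point (between the pads) lies 2 mm behind it (tips_ahead is the distance from the TCP to the fingertips, in mm); z points along the fingers, y is the line along which they close (so a half turn about z gives the same grasp; the last joint's range is limited). The gripper opens to 85 mm and grips with 20 to 120 N. Pads are 22 mm wide; open, the fingers measure 114 mm over their backs; the gripper's body (76 mm by 85 mm) begins 54 mm behind the grasp point. The pads swing forward as they close: fully open they stand 13 mm farther back than shut.
Start: joints at [0.953, 0.313, 1.498, -0, 1.331, -0.223], TCP at [201.94, 484.615, 248.294] pointing down, gripper open.
Joint ranges: [-2.94, 2.94], [-0.97, 2.17], [0.19, 2.56], [-1.23, 4.37], [0.02, 3.11], [-2.88, 2.88]. Speed limits (rad/s): [2.39, 2.39, 3.01, 3.14, 3.14, 3.14].

### API

Orientations are given as a unit quaternion [w, x, y, z].
In Python, from rig import sense, capture, finish_job, boxes_of, tips_ahead gives the robot as it stands.
- The arm moves only by the tool drive_tool, never from a script. Its argument "commands" is text: rows parted by semicolons, each of 7 numbers parted by spaces: the shift along the world's x, y, z in units of 0.1 m (1.0 is 0.1 m), then the turn, a rotation vector about the world's x, y, z in units of pi/4 rad (1.0 is pi/4 rad), then the opening in per cent of the stroke, from 0 (shut) to 100 (fully open). A call has 1 to 20 rows; each row shifts and turns the commanded pose from where the row before left it; what a row does not reach is not made up. A row lasts 1/12 s, in which the tool goes at most 41.7 mm and 7.16 degrees, less where a joint would pass 70% of its speed; a pose out of reach is approached as far as the arm can. A call with a number of a shift or a turn outside -1 to 1 is refused whole. A call with a gripper value outside its range is refused whole. The fingers move at their own pace and stop on an object; "force" is the grip in N (left out, the last holds). Time passes only in rows, so rows that do not move let the fingers close. It gives the time, the measured TCP pose, the force, the opening and the grip force at its end, in the units of the state.
- sense(): the state, without advancing time (a new reading comes with each control period).
- capture(name): name is "scene" or "top" or "wrist"; returns a dict with "pixels" (400x640x3 uint8, blue, green, red), "fov_y" (degrees; the focal length in pixels is half the picture's height over the tangent of half this angle, whatever the lens; pixels are square), "cx", "cy" (the principal point, pixels), "position" and "attitude" of the camera in the world; the wrist camera has in their place "tool_from_camera" (4x4, takes a point from camera to tool coordinates, whose origin is the TCP and whose axes are the flange's). Camera axes: x right, y down, z forward; pixel columns grow to the right and rows downward; lengths in mm; the calibration is good to about 2 mm. A picture is of the moment at which its call begins: read the wrist's pose just before it. There is no depth.
- finish_job(): hands the job in; it is judged then, once.
Trained networks look in a picture, given as the dict that the camera call returned (one of the last four; its "shot" number tells which), for a name from the list of things; names that differ only in an ending like _2 or _b are one class to them, and where a whole thing is asked for, a point or a joint stands for the part that bears it (a point fixed in the world has none). Each returns a list of dicts, best first, with "confidence" (0 to 1); they miss things now and then, are a little off and sometimes report something else, mostly with a low value. They report only what shows in the picture. A call takes as long as a camera call. They do not tell look-alikes from the thing itself.
- boxes_of(picture, name): "position" ([column, row] in pixels, amid what is visible of it).
The state is a dict: "time_s": time; "joints": joint angles; "dq": joint speeds; "tau": joint torques, N m; "eef_pos": TCP position; "ee_rot": TCP orientation; "force": force on the tool from outside, world axes, zero at the start; "wrist_torque": the same for the moment, N m; "grip_width": opening from 0.0 (shut) to 1.0 (fully open); "grip_force": force on a finger pad.
Only numpy, scipy, OpenCV 4.12 (cv2) and the standard library are available. Lean on these libraries where they do the work, as an engineer would, in place of code of your own. Each camera call takes 0.05 s, during which the arm holds its last target. There are 200 camera calls.

### The job

Make the repair record at this electronics bench: press the button on the recorder box to start recording and let it come up again, then point down at the middle of the biggest capacitor on the circuit board with the fingertips about two centimetres above its top, and hold still there for two seconds. Then point in the same way at the spare in the tray that is the same size as it, hold still there for two seconds, and finish still pointing at it. Leave everything else alone: do not touch the board, the tray, any capacitor or any of the loose things around.

Things in the scene. Friction and masses are not known exactly. Their poses are not given: they have to be found in the camera images.
- record_button (a joint): travel of the recorder's push button: 0 = up, 0.006 m = fully down (downward); springs back by itself; fully down takes 5 N
- record_button_top (a point): centre of the top face of the round white push button (34 mm across) in the middle of the grey recorder box (75 x 75 mm), fixed to the bench; the z axis is up and the button is pressed straight down
- board: green circuit board, 120 x 160 mm, fixed on stand-offs; origin under its centre, its face 12 mm above the origin; chips, terminals and a heat sink up to 30 mm above the origin stand on its half toward its own -x, the three round capacitors in a row along its own y on the other half
- board_big_top (a point): centre of the top of the big capacitor soldered on the board: an upright dark can with aluminium top, 35 mm across, 50 mm tall above the board
- board_slim_top (a point): centre of the top of the slim capacitor on the board: 18 mm across, 40 mm tall above the board
- board_short_top (a point): centre of the top of the short capacitor on the board: 25 mm across, 25 mm tall above the board
- tray: grey open spares tray, 70 x 200 mm, rim 16 mm high, fixed; origin under its centre; four loose spares stand in it in a row along its own y, about 46 mm apart, in any order
- spare_big_top (a point): centre of the top of the big spare capacitor standing loose in the tray: 35 mm across, 50 mm tall, the same size as the big one on the board; z up
- spare_slim_top (a point): centre of the top of the slim spare capacitor in the tray: 18 mm across, 40 mm tall, loose
- spare_short_top (a point): centre of the top of the short spare capacitor in the tray: 25 mm across, 25 mm tall, loose
- spare_relay_top (a point): centre of the top of the white box-shaped relay in the tray: 28 x 22 mm, 26 mm tall, loose
- flux: small clear bottle standing between board and tray, 28 mm across, 65 mm tall; origin at its foot
- mug: white mug, 80 mm across, 95 mm tall, to the left of the work; origin at its foot
- spool: solder spool, 64 mm across, 40 mm tall, to the right of the work; origin at its foot
- screwdriver: screwdriver, 170 mm long, lying beyond the work
- meter: dark multimeter lying flat, 160 x 80 x 30 mm, beyond the work; origin under its centre
Mind the look-alikes: they are no part of the job. What is shaped like the part that bears record_button but purple is not meant.

How it is judged (in metres and radians):
On the way, in this order (a step that is already met when the one before it is completed fails the run):
1. the recorder's button is pressed down (value of joint record_button above 0.0045 m), for 0.05 s.
2. the button has been let go (value of joint record_button below 0.0015 m), for 0.05 s.
3. the fingertips point at the big capacitor on the board, close above its top, for a good second and a half (horizontal distance between the grasp point and board_big_top below 0.015 m and z of the grasp point in the frame of board_big_top between 0.022 and 0.065 m), for 1.5 s.
4. the fingertips point at the big spare in the tray, close above its top, for a good second and a half (horizontal distance between the grasp point and spare_big_top below 0.015 m and z of the grasp point in the frame of spare_big_top between 0.022 and 0.065 m), for 1.5 s.
At the end, for the whole second after the job is handed in: the fingertips still point at the big spare: the point midway between the finger pads within 15 mm of its middle sideways, the tips some 3 to 45 mm above its top; the record button is up; all four spares stand upright within 4 mm of where they began (all of step 4 and value of joint record_button below 0.0015 m and distance of each of spare_big_top, spare_slim_top, spare_short_top, spare_relay_top from where it was at the start of the episode below 0.004 m and angle between each of spare_big_top, spare_slim_top, spare_short_top, spare_relay_top's own z axis and vertical below 0.1 rad); the robot touches nothing.
It fails at once if the fingers touch the board, the tray, a capacitor, a spare or another thing on the bench (contact force between the fingers and board above 0.3 N or contact force between the fingers and tray above 0.3 N or contact force between the fingers and board_big above 0.3 N or contact force between the fingers and board_slim above 0.3 N or contact force between the fingers and board_short above 0.3 N or contact force between the fingers and spare_big above 0.3 N or contact force between the fingers and spare_slim above 0.3 N or contact force between the fingers and spare_short above 0.3 N or contact force between the fingers and spare_relay above 0.3 N or contact force between the fingers and flux above 0.3 N or contact force between the fingers and mug above 0.3 N or contact force between the fingers and spool above 0.3 N or contact force between the fingers and screwdriver above 0.3 N or contact force between the fingers and meter above 0.3 N).
It fails at once if another part of the arm touches one of these (contact force between the arm and board above 0.3 N or contact force between the arm and tray above 0.3 N or contact force between the arm and board_big above 0.3 N or contact force between the arm and board_slim above 0.3 N or contact force between the arm and board_short above 0.3 N or contact force between the arm and spare_big above 0.3 N or contact force between the arm and spare_slim above 0.3 N or contact force between the arm and spare_short above 0.3 N or contact force between the arm and spare_relay above 0.3 N or contact force between the arm and flux above 0.3 N or contact force between the arm and mug above 0.3 N or contact force between the arm and spool above 0.3 N or contact force between the arm and screwdriver above 0.3 N or contact force between the arm and meter above 0.3 N).
It fails at once if a spare is lifted, carried, shifted or tipped (not (distance of each of spare_big_top, spare_slim_top, spare_short_top, spare_relay_top from where it was at the start of the episode below 0.004 m and angle between each of spare_big_top, spare_slim_top, spare_short_top, spare_relay_top's own z axis and vertical below 0.1 rad)).
It fails at once if another loose thing on the bench is disturbed (distance of any of flux, mug, spool, screwdriver, meter from where it was at the start of the episode above 0.01 m).
It also fails if it takes over 51 s, if anything falls off the work surface, if the arm or the gripper's body presses on something with over 40 N, if the wrist force passes 120 N, or if a joint passes its speed limit or range.

## Working session

There is one attempt and no reset: what is moved stays moved. The work goes in short steps, Python scripts to look and compute and a tool call to move; the robot and the scene stay as the last step left them, time stands still between calls to the robot, and variables do not carry over. Pictures are saved under pics/ and viewed, at most 10 in all, crops included, and the job is handed in when it is done.

Besides the shell and the picture viewer there is one more tool, called after "Call:" by a JSON object that holds its "method" and its "body", one argument or row to a line. drive_tool: Moves the arm, as the interface text tells. Shifts and turns lie within -1 to 1; 1 stands for 0.1 m of shift or pi/4 rad of turn. Its arguments: {"type":"object","properties":{"commands":{"type":"string"},"force":{"type":"number"}},"required":["commands"]}

```bash
mkdir -p pics; cat > h.py <<'E'
import numpy as np,cv2
from scipy.spatial.transform import Rotation as R
from rig import sense,capture,finish_job,boxes_of,tips_ahead
def cam(p,s=None):
    f=p["pixels"].shape[0]/2/np.tan(np.radians(p["fov_y"])/2)
    if "tool_from_camera" in p:
        q=s["ee_rot"];T=np.array(p["tool_from_camera"]);Rt=R.from_quat([q[1],q[2],q[3],q[0]]).as_matrix()
        return f,Rt@T[:3,:3],np.array(s["eef_pos"])+Rt@T[:3,3]
    a=np.array(p["attitude"],float)
    M=a if a.ndim==2 else R.from_quat([a[1],a[2],a[3],a[0]]).as_matrix()
    return f,M[:3,:3],np.array(p["position"],float)
def at(p,px,z,s=None):
    f,M,c=cam(p,s);d=M@np.array([(px[0]-p["cx"])/f,(px[1]-p["cy"])/f,1]);return c+d*(z-c[2])/d[2]
E
python3 - <<'E'
from h import *
print(sense()["eef_pos"],sense()["ee_rot"],tips_ahead() if callable(tips_ahead) else tips_ahead)
H=dict(record_button_top=40,record_button=40,board=12,board_big_top=62,board_slim_top=52,board_short_top=37,tray=10,spare_big_top=53,spare_slim_top=43,spare_short_top=28,spare_relay_top=29,flux=32,mug=48,spool=20,screwdriver=10,meter=15)
for n in("top","scene"):
    p=capture(n);cv2.imwrite(f"pics/{n}.png",p["pixels"]);print(n,p["position"],p["attitude"],p["fov_y"])
    for k,z in H.items():
        for b in boxes_of(p,k)[:3]: print(k,np.round(b["position"]),round(b["confidence"],2),at(p,b["position"],z).round())
E
```

```text
[201.76277212 484.41530344 247.73964606] [-2.62474552e-04  1.96092713e-01  9.80585142e-01 -5.98010144e-04] 17.0
top [ 449.5738899    22.20608576 1231.04300467] [-0.04333503  0.71353565 -0.69775341  0.04614258] 49.486924446466894
record_button_top [184. 206.] 0.31 [558. 401.  40.]
record_button [250. 230.] 0.59 [499. 217.  40.]
board [389. 194.] 0.88 [ 610. -167.   12.]
board_big_top [396. 182.] 0.43 [ 637. -178.   62.]
board_big_top [409. 134.] 0.42 [ 770. -214.   62.]
board_slim_top [377. 178.] 0.63 [ 648. -127.   52.]
board_short_top [407. 180.] 0.45 [ 646. -213.   37.]
tray [277. 189.] 0.78 [618. 152.  10.]
spare_big_top [251. 184.] 0.69 [624. 219.  53.]
spare_slim_top [304. 191.] 0.44 [608.  72.  43.]
spare_slim_top [184. 208.] 0.35 [552. 402.  43.]
spare_short_top [270. 185.] 0.66 [626. 168.  28.]
spare_short_top [284. 188.] 0.61 [617. 129.  28.]
spare_relay_top [284. 189.] 0.51 [613. 130.  29.]
spare_relay_top [278. 188.] 0.28 [616. 147.  29.]
flux [330. 167.] 0.42 [679.   1.  32.]
mug [185. 205.] 0.97 [562. 398.  48.]
spool [474. 226.] 0.84 [ 524. -404.   20.]
spool [303. 138.
[... 676 characters left out ...]
365. 254.] 0.59 [616. 172.  10.]
spare_big_top [381. 262.] 0.7 [645. 226.  53.]
spare_slim_top [350. 254.] 0.26 [658. 152.  43.]
spare_short_top [354. 243.] 0.7 [614. 137.  28.]
spare_relay_top [328. 236.] 0.55 [632.  75.  29.]
spare_relay_top [365. 255.] 0.48 [632. 179.  29.]
flux [292. 235.] 0.65 [681.  -1.  32.]
flux [374. 196.] 0.42 [453. 103.  32.]
mug [471. 270.] 0.82 [548. 405.  48.]
spool [218. 144.] 0.72 [ 512. -401.   20.]
spool [380. 262.] 0.38 [624. 215.  20.]
screwdriver [308. 285.] 0.58 [766. 107.  10.]
screwdriver [356. 252.] 0.34 [624. 150.  10.]
screwdriver [219. 143.] 0.29 [ 499. -413.   10.]
meter [200. 229.] 0.67 [ 787. -217.   15.]
meter [331. 236.] 0.17 [619.  75.  15.]
```

```bash
python3 - <<'E'
import cv2
a=cv2.imread("pics/top.png")[90:270,150:510];cv2.imwrite("pics/a.png",cv2.resize(a,(800,400),interpolation=cv2.INTER_CUBIC))
b=cv2.imread("pics/scene.png")[110:310,180:500];cv2.imwrite("pics/b.png",cv2.resize(b,(800,500),interpolation=cv2.INTER_CUBIC))
E
```

```text
(no output)
```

View pics/a.png

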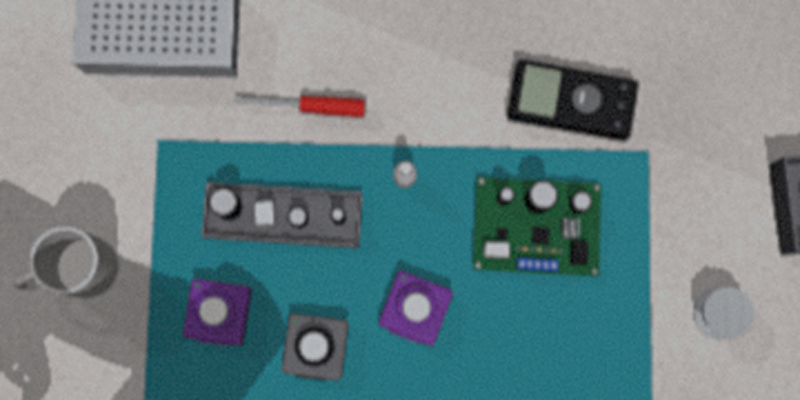

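View pics/b.png

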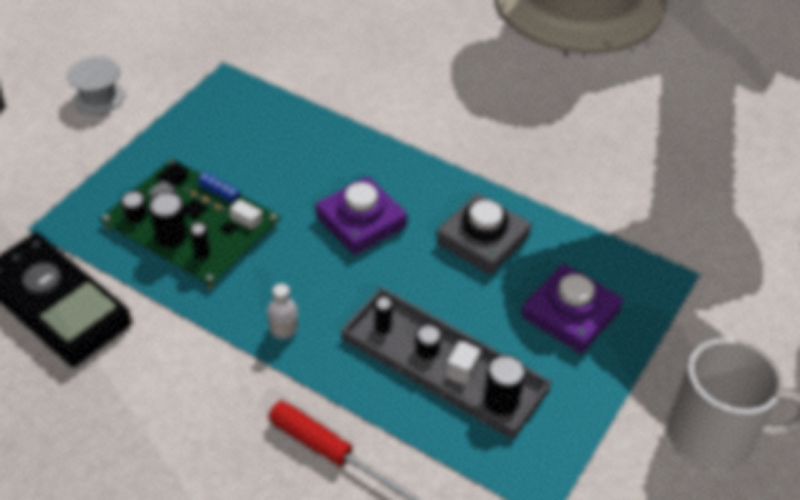

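The top view shows the grey recorder's white button at crop (314,346), with purple decoys on either side of it. The big board capacitor is at (543,196) and the big spare at (223,201). The scene view shows the same three at (486,214), (167,205) and (507,370).

```bash
python3 - <<'E'
from h import *
a=capture("top");b=capture("scene")
for n,u,v in(("btn",(314,346),(486,214)),("bbig",(543,196),(167,203)),("sbig",(223,201),(507,370)),("dec1",(416,307),(361,195))):
    u=(150+u[0]*.45,90+u[1]*.45);v=(180+v[0]*.4,110+v[1]*.4)
    A=np.zeros((3,3));B=np.zeros(3);rs=[]
    for p,x in((a,u),(b,v)):
        f,M,c=cam(p);d=M@np.array([(x[0]-p["cx"])/f,(x[1]-p["cy"])/f,1]);d/=np.linalg.norm(d);P=np.eye(3)-np.outer(d,d);A+=P;B+=P@c;rs.append((P,c))
    X=np.linalg.solve(A,B);print(n,X.round(1),[np.linalg.norm(P@(X-c)).round(1) for P,c in rs],{z:(at(a,u,z)[:2].round(),at(b,v,z)[:2].round()) for z in (40,53,62)})
E
```

```text
btn [456.6 105.1  39. ] [np.float64(1.6), np.float64(1.6)] {40: (array([457., 104.]), array([457., 107.])), 53: (array([457., 103.]), array([468., 112.])), 62: (array([457., 102.]), array([476., 115.]))}
bbig [ 646.  -172.7   59.4] [np.float64(1.4), np.float64(1.4)] {40: (array([ 650., -177.]), array([ 632., -185.])), 53: (array([ 648., -175.]), array([ 641., -176.])), 62: (array([ 646., -173.]), array([ 647., -169.]))}
sbig [632.  222.3  51.8] [np.float64(1.7), np.float64(1.7)] {40: (array([635., 223.]), array([623., 221.])), 53: (array([633., 221.]), array([632., 224.])), 62: (array([631., 219.]), array([638., 226.]))}
dec1 [507.3 -19.7  40.2] [np.float64(1.1), np.float64(1.1)] {40: (array([508., -21.]), array([507., -19.])), 53: (array([507., -20.]), array([517., -12.])), 62: (array([507., -20.]), array([525.,  -7.]))}
```

Call:
{"method": "drive_tool", "body": {
  "commands": "0.18 -0.27 0 0 0 0 0;0.18 -0.27 0 0 0 0 0;0.18 -0.27 0 0 0 0 0;0.18 -0.27 0 0 0 0 0;0.18 -0.27 -0.05 0 0 0 0;0.18 -0.27 -0.05 0 0 0 0;0.18 -0.27 -0.05 0 0 0 0;0.18 -0.27 -0.05 0 0 0 0;0.18 -0.27 -0.1 0 0 0 0;0.18 -0.27 -0.1 0 0 0 0;0.18 -0.27 -0.1 0 0 0 0;0.18 -0.27 -0.1 0 0 0 0;0.18 -0.27 -0.1 0 0 0 0;0.18 -0.27 -0.1 0 0 0 0;0 0 0 0 0 0 0;0 0 0 0 0 0 0"
}}

```text
time_s: 3.13
eef_pos: [454.2, 105.6, 167.8]
ee_rot: [-0.001, 0.197, 0.98, -0.0]
force: [-0.3, -0.1, -0.8]
grip_width: -0.004
grip_force: 0.0
```

```bash
python3 - <<'E'
from h import *
s=sense();p=capture("wrist");cv2.imwrite("pics/w1.png",p["pixels"]);print(s["eef_pos"],s["grip_width"],s["time_s"],tips_ahead,p["tool_from_camera"],s["force"])
f,M,c=cam(p,s)
v=M.T@(np.array([456.6,105.1,39])-c);print("expect",v[:2]/v[2]*f+[p["cx"],p["cy"]])
for b in boxes_of(p,"record_button_top")+boxes_of(p,"record_button"): print(b["position"],b["confidence"],at(p,b["position"],39,s))
E
```

```text
[454.21535354 105.61899728 167.818589  ] -0.003757624934524721 3.1333 17.0 [[ 1.30127649e-03 -9.58243711e-01 -2.85949816e-01  7.36894691e+01]
 [ 9.99999131e-01  1.30690105e-03  1.71168654e-04  6.87855944e-01]
 [ 2.09686829e-04 -2.85949790e-01  9.58244579e-01 -1.25794770e+02]
 [ 0.00000000e+00  0.00000000e+00  0.00000000e+00  1.00000000e+00]] [-0.32594912 -0.14287238 -0.77096157]
expect [308.3197157  199.24272764]
[309.2, 200.6] 0.96 [458.13578547 105.34755751  39.        ]
[209.2, 280.7] 0.8 [497.51640084 -21.4490969   39.        ]
[451.3, 186.2] 0.75 [495.74135198 231.15428412  39.        ]
[212.8, 280.0] 0.88 [498.21073647 -17.68065488  39.        ]
[456.2, 187.7] 0.86 [498.8697576  234.95230338  39.        ]
[309.1, 198.2] 0.62 [455.94594427 106.1610081   39.        ]
```

View pics/w1.png

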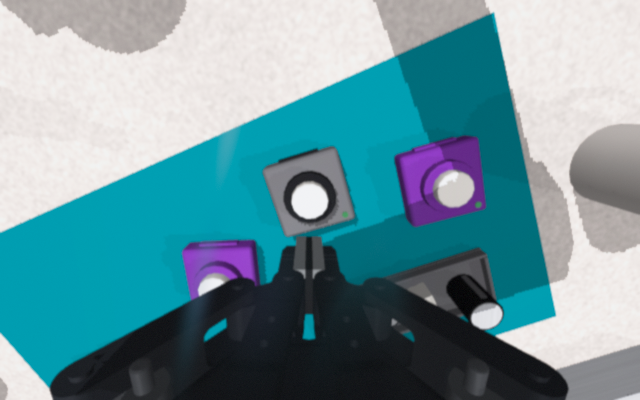

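The wrist view shows the grey box's button at (309,200), right where predicted: x 457, y 105. I'm descending onto it.

Call:
{"method": "drive_tool", "body": {
  "commands": "0.03 0 -0.3 0 0 0 0;0 0 -0.3 0 0 0 0;0 0 -0.3 0 0 0 0;0 0 -0.1 0 0 0 0;0 0 -0.05 0 0 0 0;0 0 0 0 0 0 0;0 0 0 0 0 0 0"
}}

```text
time_s: 3.87
eef_pos: [457.5, 107.0, 64.7]
ee_rot: [0.001, 0.196, 0.981, 0.0]
force: [0.0, 0.2, 2.1]
grip_width: -0.001
grip_force: 0.8
```

Call:
{"method": "drive_tool", "body": {
  "commands": "0 0 -0.03 0 0 0 0;0 0 -0.03 0 0 0 0;0 0 0 0 0 0 0;0 0 0 0 0 0 0"
}}

```text
time_s: 4.2
eef_pos: [458.0, 106.8, 58.9]
ee_rot: [0.002, 0.196, 0.981, 0.0]
force: [-3.1, 3.1, 14.5]
grip_width: 0.001
grip_force: 6.9
```

Call:
{"method": "drive_tool", "body": {
  "commands": "0 0 0.2 0 0 0 0;0 0 0.3 0 0 0 0;0 0 0.35 0 0 0 0;0 0 0.35 0 0 0 0;0 0 0 0 0 0 0;0.18 -0.27 0 0 0 0 0;0.18 -0.27 0 0 0 0 0;0.18 -0.27 0 0 0 0 0;0.18 -0.27 0 0 0 0 0;0.18 -0.27 0 0 0 0 0;0.18 -0.27 0 0 0 0 0;0.18 -0.27 0 0 0 0 0;0.18 -0.27 0 0 0 0 0;0.18 -0.27 0 0 0 0 0;0.18 -0.27 0 0 0 0 0;0 0 0 0 0 0 0;0 0 0 0 0 0 0"
}}

```text
time_s: 5.62
eef_pos: [637.2, -164.7, 176.5]
ee_rot: [-0.0, 0.197, 0.98, -0.0]
force: [-0.4, -0.5, -0.4]
grip_width: -0.001
grip_force: 0.0
```

```bash
python3 - <<'E'
from h import *
s=sense();p=capture("wrist");cv2.imwrite("pics/w2.png",p["pixels"]);print(s["eef_pos"],s["ee_rot"],s["force"])
f,M,c=cam(p,s)
v=M.T@(np.array([646,-173,61])-c);print("expect",v[:2]/v[2]*f+[p["cx"],p["cy"]])
for b in boxes_of(p,"board_big_top"): print(b["position"],b["confidence"],at(p,b["position"],62,s))
E
```

```text
[ 637.19002982 -164.73118348  176.53204516] [-6.17818115e-06  1.96984058e-01  9.80406691e-01 -2.70414934e-05] [-0.42854474 -0.54978252 -0.35175769]
expect [303.03920952 212.87100026]
[303.9, 209.9] 0.73 [ 643.40130921 -171.04683008   62.        ]
[291.5, 158.3] 0.31 [ 597.06409475 -162.81138326   62.        ]
```

View pics/w2.png

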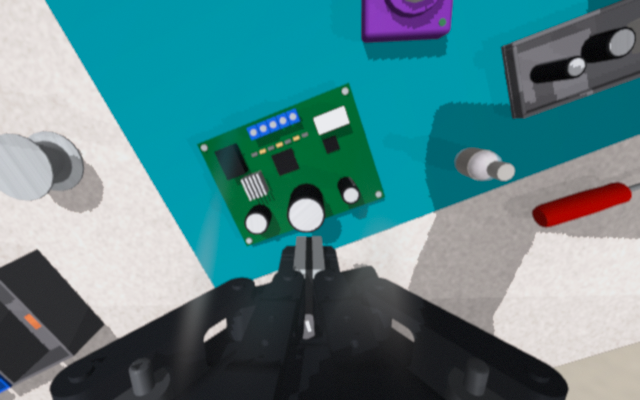

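The big can's top is at (306,214), matching the prediction of (303,213). I'm descending to about 2 cm above it and will hold there.

Call:
{"method": "drive_tool", "body": {
  "commands": "0.09 -0.08 0 0 0 0 0;0 0 -0.25 0 0 0 0;0 0 -0.25 0 0 0 0;0 0 -0.15 0 0 0 0;0 0 -0.08 0 0 0 0;0 0 0 0 0 0 0;0 0 0 0 0 0 0;0 0 0 0 0 0 0"
}}

```text
time_s: 6.38
eef_pos: [646.5, -171.3, 106.0]
ee_rot: [0.001, 0.196, 0.981, -0.0]
force: [0.7, -0.3, -0.2]
grip_width: 0.003
grip_force: 0.0
```

```bash
python3 - <<'E'
from h import *
s=sense();p=capture("wrist");cv2.imwrite("pics/w3.png",p["pixels"]);print(s["eef_pos"],s["force"])
f,M,c=cam(p,s)
for X in ([646,-173,62],list(np.array(s["eef_pos"])-[0,0,17])):
    v=M.T@(np.array(X)-c);print("expect",v[:2]/v[2]*f+[p["cx"],p["cy"]])
p=capture("scene");cv2.imwrite("pics/s3.png",cv2.resize(p["pixels"][120:270,160:400],(800,500),interpolation=cv2.INTER_CUBIC))
E
```

```text
[ 646.53072589 -171.31556965  105.99826491] [ 0.668101   -0.29703884 -0.17155348]
expect [304.69254272 233.27319757]
expect [307.21827685 252.69856182]
```

View pics/w3.png

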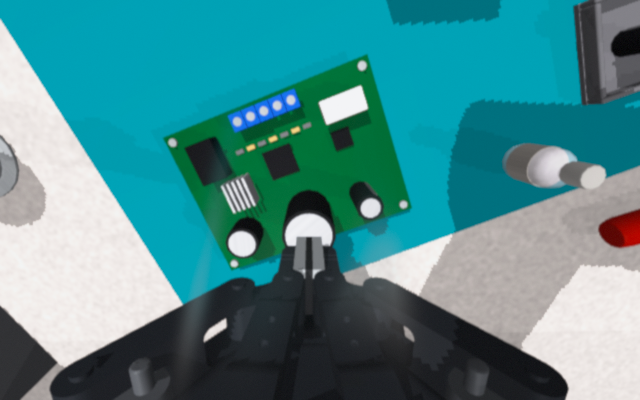

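View pics/s3.png

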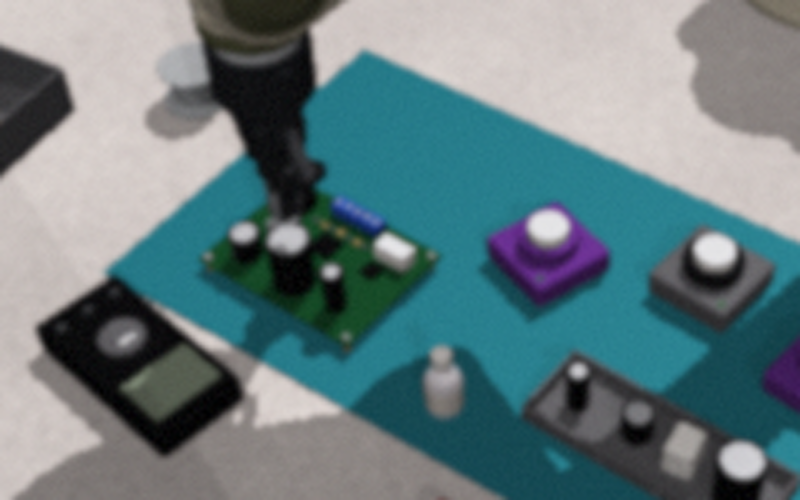

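The closed tips hang directly over the big can: its top is at (308,232) in the wrist view, against an expected (305,233). The clearance looks right in the scene view too, so I'm holding here.

Call:
{"method": "drive_tool", "body": {
  "commands": "0 0 0 0 0 0 0;0 0 0 0 0 0 0;0 0 0 0 0 0 0;0 0 0 0 0 0 0;0 0 0 0 0 0 0;0 0 0 0 0 0 0;0 0 0 0 0 0 0;0 0 0 0 0 0 0;0 0 0 0 0 0 0;0 0 0 0 0 0 0;0 0 0 0 0 0 0;0 0 0 0 0 0 0;0 0 0 0 0 0 0"
}}

```text
time_s: 7.57
eef_pos: [645.9, -171.4, 104.3]
ee_rot: [0.0, 0.196, 0.981, -0.0]
force: [0.5, -0.2, 0.1]
grip_width: -0.0
grip_force: 0.0
```

Call:
{"method": "drive_tool", "body": {
  "commands": "0 0 0 0 0 0 0;0 0 0 0 0 0 0;0 0 0 0 0 0 0;0 0 0 0 0 0 0;0 0 0 0 0 0 0;0 0 0 0 0 0 0;0 0 0 0 0 0 0;0 0 0 0 0 0 0;0 0 0 0 0 0 0;0 0 0 0 0 0 0;0 0 0 0 0 0 0;0 0 0 0 0 0 0;0 0 0 0 0 0 0"
}}

```text
time_s: 8.65
eef_pos: [645.9, -171.4, 104.3]
ee_rot: [0.0, 0.196, 0.981, -0.0]
force: [0.4, -0.9, 0.0]
grip_width: 0.001
grip_force: 0.0
```

Call:
{"method": "drive_tool", "body": {
  "commands": "0 0 0.25 0 0 0 0;0 0 0.3 0 0 0 0;0 0 0.25 0 0 0 0;0 0 0 0 0 0 0;-0.01 0.3 0 0 0 0 0;-0.01 0.3 0 0 0 0 0;-0.01 0.3 0 0 0 0 0;-0.01 0.3 0 0 0 0 0;-0.01 0.3 0 0 0 0 0;-0.01 0.3 0 0 0 0 0;-0.01 0.3 0 0 0 0 0;-0.01 0.3 0 0 0 0 0;-0.01 0.3 0 0 0 0 0;-0.01 0.3 0 0 0 0 0;-0.01 0.3 0 0 0 0 0;-0.01 0.3 0 0 0 0 0;-0.02 0.3 0 0 0 0 0;0 0 0 0 0 0 0;0 0 0 0 0 0 0"
}}

```text
time_s: 10.23
eef_pos: [631.5, 219.9, 183.7]
ee_rot: [-0.0, 0.195, 0.981, -0.0]
force: [0.5, -0.2, 0.1]
grip_width: 0.002
grip_force: 0.0
```

```bash
python3 - <<'E'
from h import *
s=sense();p=capture("wrist");cv2.imwrite("pics/w4.png",p["pixels"]);print(s["eef_pos"],s["ee_rot"],s["force"])
f,M,c=cam(p,s)
v=M.T@(np.array([632,222,53])-c);print("expect",v[:2]/v[2]*f+[p["cx"],p["cy"]])
for b in boxes_of(p,"spare_big_top"): print(b["position"],b["confidence"],at(p,b["position"],53,s))
E
```

```text
[631.49369189 219.9327181  183.74616302] [-2.31648237e-04  1.94919342e-01  9.80819236e-01 -1.50797326e-04] [ 0.48537203 -0.23502816  0.05276223]
expect [310.10131825 195.76520613]
[306.8, 190.2] 0.68 [625.85110555 221.20537891  53.        ]
```

View pics/w4.png

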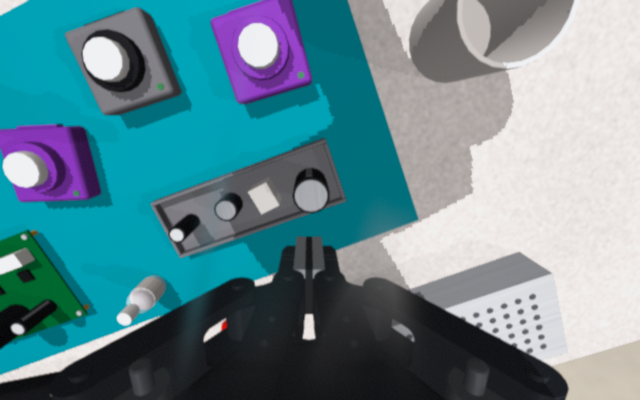

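The big spare's top is at about (311,194) in the wrist view, matching the prediction of (310,196). I'm descending and holding.

Call:
{"method": "drive_tool", "body": {
  "commands": "0 0.02 -0.25 0 0 0 0;0 0 -0.25 0 0 0 0;0 0 -0.2 0 0 0 0;0 0 -0.12 0 0 0 0;0 0 -0.06 0 0 0 0;0 0 0 0 0 0 0;0 0 0 0 0 0 0;0 0 0 0 0 0 0;0 0 0 0 0 0 0;0 0 0 0 0 0 0;0 0 0 0 0 0 0;0 0 0 0 0 0 0;0 0 0 0 0 0 0;0 0 0 0 0 0 0;0 0 0 0 0 0 0;0 0 0 0 0 0 0"
}}

```text
time_s: 11.67
eef_pos: [631.9, 220.6, 96.3]
ee_rot: [-0.0, 0.196, 0.981, -0.0]
force: [0.2, 0.7, 0.2]
grip_width: -0.002
grip_force: 0.0
```

Call:
{"method": "drive_tool", "body": {
  "commands": "0 0 0 0 0 0 0;0 0 0 0 0 0 0;0 0 0 0 0 0 0;0 0 0 0 0 0 0;0 0 0 0 0 0 0;0 0 0 0 0 0 0;0 0 0 0 0 0 0;0 0 0 0 0 0 0;0 0 0 0 0 0 0;0 0 0 0 0 0 0;0 0 0 0 0 0 0;0 0 0 0 0 0 0;0 0 0 0 0 0 0;0 0 0 0 0 0 0;0 0 0 0 0 0 0;0 0 0 0 0 0 0;0 0 0 0 0 0 0;0 0 0 0 0 0 0"
}}

```text
time_s: 13.17
eef_pos: [631.9, 220.6, 96.3]
ee_rot: [-0.0, 0.196, 0.981, -0.0]
force: [-0.1, -0.4, -0.3]
grip_width: -0.006
grip_force: 0.0
```

```bash
python3 - <<'E'
from h import *
s=sense();p=capture("wrist");cv2.imwrite("pics/w5.png",p["pixels"]);print(s["eef_pos"],s["force"])
f,M,c=cam(p,s)
v=M.T@(np.array([632,222,53])-c);print("expect",v[:2]/v[2]*f+[p["cx"],p["cy"]])
E
```

```text
[631.94320911 220.59273766  96.27726864] [-0.08800858 -0.38534028 -0.28975442]
expect [309.47332691 232.96705651]
```

View pics/w5.png

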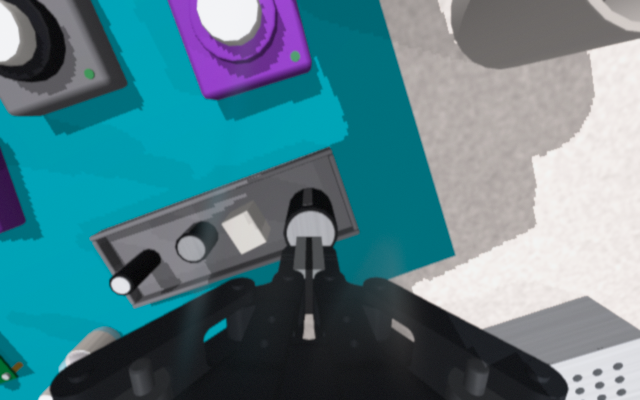

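The tips are over the big spare, whose top is at (310,232) against an expected (309,233). They've been held for over 2 s, so I'm handing in.

```bash
python3 -c "
from rig import finish_job;print(finish_job())"
```

```text
the job is handed in; nothing more can be done
None
```

I pressed the record button and let it go, pointed at the big board capacitor and then the big spare for over 2 s each, and handed in still pointing at the spare; the hand-in returned no verdict.

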